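# Hang a hooked parts bin in the gap and slide the rack home

## Robot

A 6-joint arm with a two-finger parallel gripper is mounted at the origin on the work surface. World frame = base frame: x ahead of the robot, y to its left, z up, the work surface at z = 0. Lengths are in mm, angles in rad, forces in N, time in s.
With the tool pointing down it reaches from about 350 to 975 mm from the base axis. Payload 4.9 kg.
Tool frame: the origin (TCP) lies on the mounting face of the last link; the fingertips stand 173 mm ahead of it and the grasp point (between the pads) lies 155 mm ahead of it (manip.tcp_to_grasp is the distance from the TCP to the grasp point, in mm); z points along the fingers, y is the line along which they close (so a half turn about z gives the same grasp; the last joint's range is limited). The gripper opens to 85 mm and grips with 20 to 120 N. Pads are 22 mm wide; open, the fingers measure 114 mm over their backs; the gripper's body (76 mm by 85 mm) begins 54 mm behind the grasp point. The pads swing forward as they close: fully open they stand 13 mm farther back than shut.
Start: joints at [-1.439, 0.053, 1.613, -0, 1.476, -0.119], TCP at [155.108, -605.429, 404.704] pointing down, gripper open.
Joint ranges: [-3.01, 3.01], [-1.01, 2.22], [0.06, 2.58], [-1.02, 4.17], [0.09, 2.62], [-3.14, 3.14]. Speed limits (rad/s): [2.57, 2.57, 3.14, 3.14, 3.14, 3.14].

## Interface

Orientations are given as a unit quaternion [w, x, y, z].
In Python, from plant import monitor, vision, job, manip gives the robot as it stands. The module is installed in compiled form; this text tells all that it offers.
- The arm moves only by the tool arm_command, never from a script. Its argument "plan" is a list of rows, each a list of 2 entries, a list of its own where there are three numbers: the shift along the world's x, y, z in mm, then the turn about the world's z in rad. A call has 1 to 10 rows; each row is the pose to reach, as a shift and turn from the pose commanded when the call began; what a row does not reach only later rows make up. A row lasts 1/8 s, in which the tool goes at most 62.5 mm and 10.7 degrees, less where a joint would pass 70% of its speed; a pose out of reach is approached as far as the arm can. A call with a gripper value outside its range is refused whole. "grip" is the closure, from -1 (fully open) to 1 (shut), set as the call begins (left out, the last holds). The fingers move at their own pace and stop on an object; "squeeze" is the grip in N (left out, the last holds). Time passes only in rows, so rows that repeat a pose let the fingers close. It gives the time, the measured TCP pose, the force, the opening and the grip force at its end, in the units of the state.
- monitor.get_state(): the state, without advancing time (a new reading comes with each control period).
- vision.read_camera(name): name is "scene" or "top"; returns the picture (384x512x3 uint8, red, green, blue); there is no depth.
- vision.camera_params(name): a dict with "vfov" (degrees; the focal length in pixels is half the picture's height over the tangent of half this angle, whatever the lens; pixels are square), "cx", "cy" (the principal point, pixels), "position" and "attitude" of the camera in the world. Camera axes: x right, y down, z forward; pixel columns grow to the right and rows downward; lengths in mm; the calibration is good to about 2 mm. A picture is of the moment at which its call begins. camera_params takes no time and is no camera call.
- job.job_done(): hands the job in; it is judged then, once.
The state is a dict: "time": time; "qpos": joint angles; "dq": joint speeds; "tau": joint torques, N m; "tcp_pos": TCP position; "tcp_rot": TCP orientation; "force": force on the tool from outside, world axes, zero at the start; "moment": the same for the moment, N m; "finger_gap": finger opening in mm; "finger_force": force on a finger pad.
Only numpy, scipy, OpenCV 4.12 (cv2) and the standard library are available. Lean on these libraries where they do the work, as an engineer would, in place of code of your own. Each camera call takes 0.05 s, during which the arm holds its last target. There are 200 camera calls.

## Task

Pick up the blue parts bin from the packing bench and hang it by its hook on the upper bar of the sliding rack, in the narrow gap between the green and the yellow bin, without unhooking, lifting or tipping those two or shoving them apart. Let go of it, then push the rack gently along its track (its orange end plate is there for that) until it is fully home against its stop, with all three bins still hanging. Leave everything else on the bench alone.

Things in the scene. Friction and masses are not known exactly. Their poses are not given: they have to be found in the camera images.
- blue_bin_tab (a point): blue empty parts bin, 0.14 kg, starts on the bench at the robot's left. Box 60 deep (x), 70 wide (y), 70 high. A hook rises at its +x side; a grip tab 12 thick (x), 30 wide (y), 40 high stands on the hook. This point: the tab's centre, 120 above the bin's underside, 36 in +x of the box's centre. x points from box to hook (away from the robot within 35 degrees at the start), z up.
- blue_bin_hook (a point): middle of the underside of the same bin's hook crown, 94 above the bin's underside, 26 below and 3 in +x of the tab's centre. The hook is 44 wide (y), open downward, 18 clear (x) between its neck (flush with the box's back, on the box side) and its lip (+x side, 4 thick, reaching 24 below this point). The crown is 6 thick; the tab stands on it.
- green_bin_tab (a point): green bin with a black foam insert, same shape and size as the blue one, hanging loose on the rack's bar. This point: its tab's centre.
- yellow_bin_tab (a point): yellow bin with a small carton in it, same shape and size as the blue one, hanging loose on the rack's bar. This point: its tab's centre. Between the green and the yellow bin (either may be the left one) is a clear gap of 90 to 96 for the 70 wide blue bin.
- bar_top (a point): sliding rack's upper bar, 8 thick (x), 24 high, 360 long (y). This point: middle of its top edge, 154 above the bench. y runs along the bar, the way the rack slides home; x is level, away from the robot. Bins hang on the -x side, lip behind the bar, backs leaning on a lower bar in the same plane. A hung bin's tab centre is 26 above this point and -8 to +2 from it in x.
- push_plate (a point): orange push plate on the rack's -y end: 70 wide (x), 8 thick (y), from 100 to 200 above the bench. This point is the centre of its outer face, which looks to -y, 193 in -y of the bar's middle; pushing it to +y slides the rack home. Axes as the bar's.
- carriage (a joint): position of the sliding rack along its track in m: starts at 0 to 0.025; 0.100 is fully home at the stop. Sliding takes 3 to 4 N; it stays where it is left. The fixed track on the bench is 70 wide, 500 long, 22 high (end stops 35).
- tape_roll: bystander: brown ring of tape, 100 across, 48 high; origin at the centre of its underside
- marker_cup: bystander: black cup of markers, 72 across, 130 high with markers; origin at the centre of its underside
- carton: bystander: brown carton 120 x 90 x 60 high; origin at the centre of its underside
- spray_bottle: bystander: white bottle 60 across, 170 high; origin at the centre of its underside

How it is judged:
By the outcome, as a careful person would: the job done as asked, in the order asked, and still so for the second after the job is handed in, with the robot touching nothing.
It also fails if it takes over 61 s, if anything falls off the work surface, if the arm or the gripper's body presses on something with over 40 N, if the wrist force passes 120 N, or if a joint passes its speed limit or range.

## Working session

There is one attempt and no reset: what is moved stays moved. The work goes in short steps, Python scripts to look and compute and a tool call to move; the robot and the scene stay as the last step left them, time stands still between calls to the robot, and variables do not carry over. Pictures are saved under pics/ and viewed, at most 10 in all, crops included, and the job is handed in when it is done.

Besides the shell and the picture viewer there is one more tool, called after "Call:" as name(argument=value, ...), one argument or row to a line, values as JSON. arm_command: Moves the arm, as the interface text tells. Its arguments: {"type":"object","properties":{"plan":{"type":"array"},"grip":{"type":"number"},"squeeze":{"type":"number"}},"required":["plan"]}

```bash
mkdir -p pics; python3 - <<'E'
from plant import monitor, vision
import cv2
for n in("scene","top"):
    p=vision.camera_params(n);print(n,p)
    cv2.imwrite(f"pics/{n}0.png",cv2.resize(vision.read_camera(n)[:,:,::-1],(800,600),interpolation=cv2.INTER_CUBIC))
s=monitor.get_state();print(s)
E
```

```text
scene {'vfov': 43.004815132206716, 'cx': 245.15067089896388, 'cy': 200.00989370206847, 'position': array([1340.16349886,  187.37273701, 1391.54622346]), 'attitude': array([-0.18105131,  0.57405851,  0.76535253, -0.22784371])}
top {'vfov': 43.886651815381036, 'cx': 253.9172146474152, 'cy': 196.16235439321775, 'position': array([ 361.38369945,  -38.61821462, 1523.35584453]), 'attitude': array([-0.04770023,  0.7152471 , -0.69545123,  0.04993858])}
{'time': 0.1, 'qpos': array([-1.43900468e+00,  5.33082914e-02,  1.61415687e+00, -3.52216097e-06,
        1.47598520e+00, -1.18988635e-01]), 'dq': array([ 0.0003554 , -0.00030468, -0.00399632, -0.00180144,  0.00098211,
       -0.00067465]), 'tau': array([ 3.14740328e-04, -3.94905996e+01, -3.71364605e+01, -1.09982554e-04,
        3.90616202e-03,  1.53456153e-05]), 'tcp_pos': array([ 155.07513714, -605.20833068,  403.57472588]), 'tcp_rot': array([-9.28821452e-04,  9.92148502e-01,  1.25061932e-01, -7.69898713e-06]), 'force': array([ 0.19037602,  0.21670403, -0.899829  ]), 'moment': array([0.0136492 , 0.01623405, 0.04833657]), 'finger_force': 0.0, 'finger_gap': 85.31572977046689}
```

View pics/scene0.png

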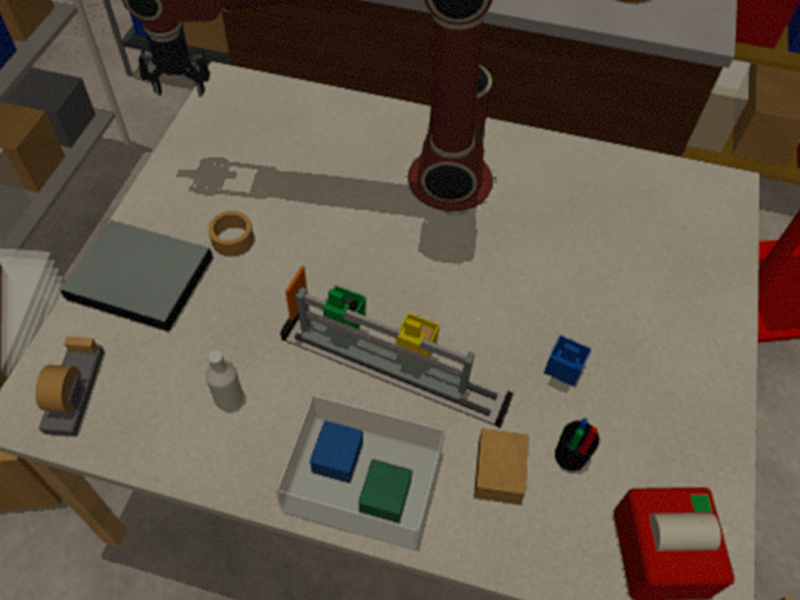

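View pics/top0.png

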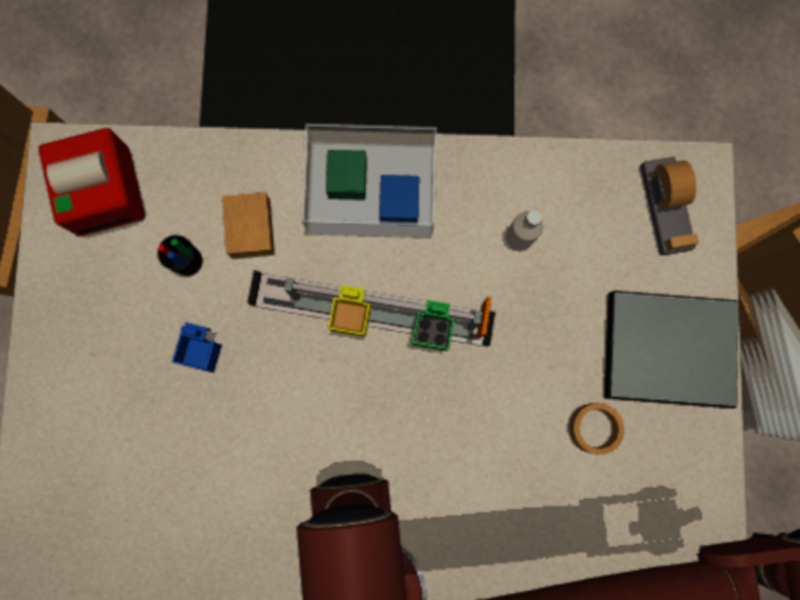

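The top view shows the blue bin at about (197,348), the rack running from (255,288) to (490,328), yellow at (350,312), green at (432,326) and the plate at (486,317). The scene view shows blue at (568,360), green at (345,303), yellow at (418,333) and the plate at (297,292).

```bash
cat > h.py <<'E'
import numpy as np, cv2
from scipy.spatial.transform import Rotation as R
from plant import monitor, vision, manip
def cam(n):
    p=vision.camera_params(n); q=p["attitude"]; M=R.from_quat([q[1],q[2],q[3],q[0]]).as_matrix()
    return p["position"],M,192/np.tan(np.radians(p["vfov"])/2),np.array([p["cx"],p["cy"]])
def proj(n,X):
    c,M,f,pp=cam(n); v=(np.atleast_2d(X)-c)@M; return f*v[:,:2]/v[:,2:]+pp
def ray(n,uv):
    c,M,f,pp=cam(n); d=M@np.append((np.array(uv)-pp)/f,1); return c,d
def atz(n,uv,z):
    c,d=ray(n,uv); return c+d*(z-c[2])/d[2]
def tri(a,b):  # uv in top, scene -> point, miss
    c1,d1=ray("top",a);c2,d2=ray("scene",b)
    s=np.linalg.lstsq(np.c_[d1,-d2],c2-c1,rcond=None)[0]
    p,q=c1+s[0]*d1,c2+s[1]*d2; return (p+q)/2,np.linalg.norm(p-q)
def crop(n,x0,y0,w,h,k,name,img=None,step=10):
    if img is None: img=vision.read_camera(n)
    o=cv2.resize(img[y0:y0+h,x0:x0+w,::-1],None,fx=k,fy=k,interpolation=cv2.INTER_CUBIC)
    o=cv2.convertScaleAbs(o,alpha=1.5)
    for x in range(-(-x0//step)*step,x0+w,step):
        cv2.line(o,(int((x-x0+.5)*k),0),(int((x-x0+.5)*k),6),(0,0,255),1);cv2.putText(o,str(x),(int((x-x0)*k)-6,18),0,.38,(0,0,255),1)
    for y in range(-(-y0//step)*step,y0+h,step):
        cv2.line(o,(0,int((y-y0+.5)*k)),(6,int((y-y0+.5)*k)),(0,0,255),1);cv2.putText(o,str(y),(8,int((y-y0+.5)*k)+4),0,.38,(0,0,255),1)
    cv2.imwrite("pics/"+name,o)
E
python3 - <<'E'
from h import *
crop("top",105,165,220,90,3.6,"t1.png"); crop("scene",175,165,210,115,3.8,"s1.png")
E
```

```text
(no output)
```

View pics/t1.png

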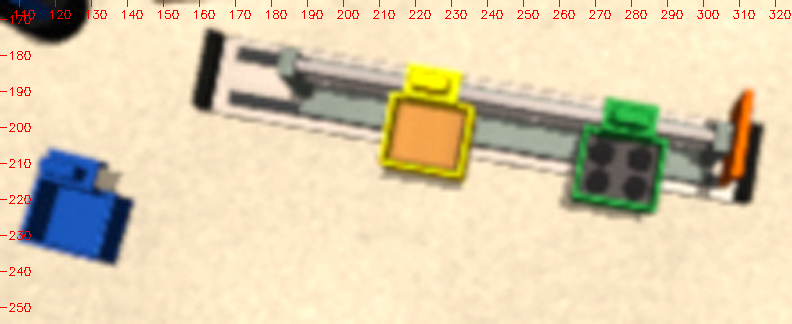

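View pics/s1.png

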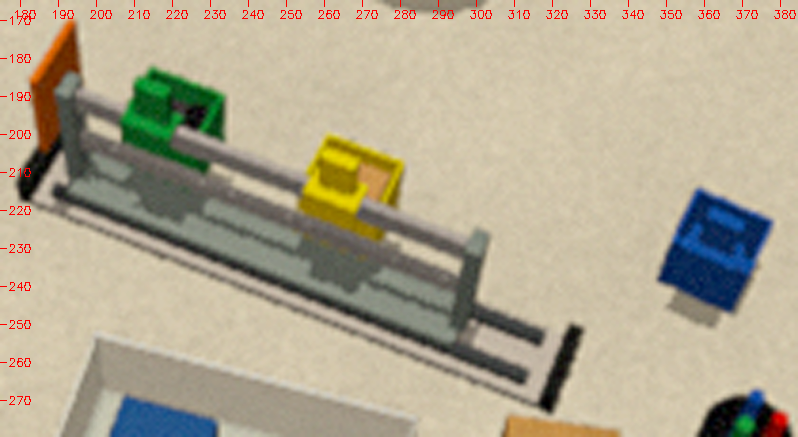

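```bash
cat >> h.py <<'E'
from scipy.optimize import minimize
K=4
def box(x0,x1,y0,y1,z0,z1): return np.array([[x,y,z] for x in(x0,x1) for y in(y0,y1) for z in(z0,z1)],float)
BODY=[box(-30,30,-35,35,0,70)]
HOOK=[box(26,30,-22,22,60,100),box(26,52,-22,22,94,100),box(48,52,-22,22,70,100),box(30,42,-15,15,100,140)]
def mask(img,h0,h1,s=110,v=40):
    big=cv2.resize(img,None,fx=K,fy=K,interpolation=cv2.INTER_CUBIC); H=cv2.cvtColor(big,cv2.COLOR_RGB2HSV)
    return cv2.inRange(H,(h0,s,v),(h1,255,255))
def put(m,n,b,p,val):  # p = x,y,z,yaw
    c,s=np.cos(p[3]),np.sin(p[3]); X=b@np.array([[c,s,0],[-s,c,0],[0,0,1]])+np.array(p[:3])
    u=(proj(n,X)+.5)*K-.5
    cv2.fillConvexPoly(m,cv2.convexHull(np.round(u*16).astype(np.int32)),val,shift=4)
def render(n,p,parts):
    m=np.zeros((384*K,512*K),np.uint8)
    for b,v in parts: put(m,n,b,p,v)
    return m
def near(m,n,p,r):
    k=np.zeros_like(m); cv2.circle(k,tuple(int(t) for t in proj(n,p[:3])[0]*K),int(r*K),255,-1); return m&k
def fit(masks,parts,p0,step):
    best=None
    f=lambda p:sum(np.count_nonzero(render(n,p,parts)!=m) for n,m in masks.items())
    for k in range(3):
        st=np.array(step)/(k+1); S=np.vstack([p0]+[np.array(p0)+np.eye(4)[i]*st[i]*(-1)**k for i in range(4)])
        r=minimize(f,p0,method="Nelder-Mead",options=dict(initial_simplex=S,maxfev=250)); p0=r.x
    return r.x,r.fun/sum(np.count_nonzero(m) for m in masks.values())
E
cat > f.py <<'E'
from h import *
im={n:vision.read_camera(n) for n in("top","scene")}
V=255
bin_=[(b,V) for b in BODY+HOOK]
p,e=fit_args=None,None
g=np.append(atz("top",(127,224),40)[:2],[0,-.3])
M={n:near(mask(im[n],105,130),n,[*g[:2],50],32) for n in im}
p,e=fit(M,bin_,g,[12,12,8,.2]); print("blue",p.round(2),e)
bar=box(30,38,-300,300,60,84)
hung=[(BODY[0],V),(bar,0)]+[(b,V) for b in HOOK]
for nm,uv,h in(("yellow",(224,202),(22,34)),("green",(276,210),(45,85))):
    g=np.append(atz("top",uv,100)[:2],[58,-.15])
    M={n:near(mask(im[n],*h),n,[*g[:2],120],32) for n in im}
    for n in M:
        if n=="top": # fill contents
            c,_=cv2.findContours(M[n],cv2.RETR_EXTERNAL,2); cv2.drawContours(M[n],c,-1,255,-1)
    for lab,MM in(("both",M),("top",{"top":M["top"]})):
        q,e=fit(MM,hung,g,[10,10,4,.15]); c,s=np.cos(q[3]),np.sin(q[3])
        print(nm,lab,q.round(2),e,"tab",(q[:3]+[36*c,36*s,120]).round(1))
M={n:mask(im[n],5,16,170) for n in im}
g=np.append(tri((308.5,203),(189,186))[0][:2],[150,-.15]); print(tri((308.5,203),(189,186)))
M={n:near(M[n],n,[*g[:2],150],38) for n in im}
q,e=fit(M,[(box(-35,35,0,8,-50,50),V)],g,[10,10,6,.15]);print("plate",q.round(2),e)
print("barends", atz("top",(184.5,180),154),atz("top",(304,202),154), tri((184.5,182),(299,226)))
E
python3 f.py
```

```text
Traceback (most recent call last):
  File "f.py", line 8, in <module>
    p,e=fit(M,bin_,g,[12,12,8,.2]); print("blue",p.round(2),e)
        ~~~^^^^^^^^^^^^^^^^^^^^^^^
  File "h.py", line 49, in fit
    r=minimize(f,p0,method="Nelder-Mead",options=dict(initial_simplex=S,maxfev=250)); p0=r.x
  File "h.py", line 46, in <lambda>
    f=lambda p:sum(np.count_nonzero(render(n,p,parts)!=m) for n,m in masks.items())
               ~~~^^^^^^^^^^^^^^^^^^^^^^^^^^^^^^^^^^^^^^^^^^^^^^^^^^^^^^^^^^^^^^^^^
  File "h.py", line 46, in <genexpr>
    f=lambda p:sum(np.count_nonzero(render(n,p,parts)!=m) for n,m in masks.items())
                                    ~~~~~~^^^^^^^^^^^
  File "h.py", line 40, in render
    for b,v in parts: put(m,n,b,p,v)
                      ~~~^^^^^^^^^^^
  File "h.py", line 36, in put
    u=(proj(n,X)+.5)*K-.5
       ~~~~^^^^^
  File "h.py", line 8, in proj
    c,M,f,pp=cam(n); v=(np.atleast_2d(X)-c)@M; return f*v[:,:2]/v[:,2:]+pp
             ~~~^^^
  File "h.py", line 5, in cam
    p=vision.camera_params(n); q=p["attitude"]; M=R.from_quat([q[1],q[2],q[3],q[0]]).as_matrix()
ValueError: time passes only in moves, steps and waits
```

```bash
sed -i 's/^def cam(n):/import functools\n@functools.cache\ndef cam(n):/' h.py; python3 f.py
```

```text
blue [ 4.6431e+02  3.5513e+02 -3.0200e+00 -2.2000e-01] 0.2217802375187363
yellow both [ 5.3723e+02  5.0060e+01  6.7100e+01 -1.5000e-01] 0.2242197532242756 tab [572.8  44.8 187.1]
yellow top [ 5.3817e+02  5.1040e+01  5.9140e+01 -1.4000e-01] 0.04159476886749614 tab [573.8  45.8 179.1]
green both [ 5.1455e+02 -1.0971e+02  6.3760e+01 -1.2000e-01] 0.3333543943893347 tab [ 550.3 -113.8  183.8]
green top [ 5.1619e+02 -1.0902e+02  5.9810e+01 -1.6000e-01] 0.0931328320802005 tab [ 551.7 -114.8  179.8]
(array([ 536.99541672, -201.46748677,  154.73653606]), np.float64(5.386918402420378))
plate [ 5.3859e+02 -2.0664e+02  1.4878e+02 -4.0000e-02] 0.5009622786759046
barends [593.63810313 163.10809395 154.        ] [ 538.92715018 -185.84986151  154.        ] (array([586.57482062, 158.5580045 , 164.36363017]), np.float64(5.5627738258793284))
```

```bash
cat > g.py <<'E'
from h import *
im={n:vision.read_camera(n) for n in("top","scene")}
V=255
bin_=[(b,V) for b in BODY+HOOK]
tiles=[]
def tile(n,m,p,parts,c,w=26):
    r=render(n,p,parts); big=cv2.convertScaleAbs(cv2.resize(im[n],None,fx=K,fy=K,interpolation=2)[:,:,::-1],alpha=1.5).copy()
    for a,col in((m,(255,255,255)),(r,(0,0,255))):
        q,_=cv2.findContours(a,cv2.RETR_EXTERNAL,2); cv2.drawContours(big,q,-1,col,1)
    u,v=(proj(n,c)[0]*K).astype(int); tiles.append(big[v-w*K:v+w*K,u-w*K:u+w*K])
M={n:near(mask(im[n],98,135,90,8),n,[464,355,50],26) for n in im}
c,_=cv2.findContours(M["top"],cv2.RETR_EXTERNAL,2)
p,e=fit(M,bin_,[464,355,0,-.25],[8,8,4,.2]); print("blue",p.round(2),e)
for n in im: tile(n,M[n],p,bin_,[464,355,50])
bar=box(30,38,-300,300,60,84)
hung=[(BODY[0],V),(bar,0)]+[(b,V) for b in HOOK]
for nm,g,h in(("yellow",[538,51,60,-.155],(20,34)),("green",[516,-109,60,-.155],(45,85))):
    M={n:near(mask(im[n],*h,100,25),n,[g[0],g[1],120],32) for n in im}
    c,_=cv2.findContours(M["top"],cv2.RETR_EXTERNAL,2); cv2.drawContours(M["top"],c,-1,255,-1)
    c,_=cv2.findContours(M["scene"],cv2.RETR_EXTERNAL,2); M["scene"][:]=0;cv2.drawContours(M["scene"],c,-1,255,-1)
    q,e=fit({"top":M["top"]},hung,g,[10,10,4,.15]); q[2]=60
    q2,e2=fit(M,hung,g,[10,10,4,.15])
    print(nm,q.round(2),e,q2.round(2),e2)
    for n in im: tile(n,M[n],q,hung,[g[0],g[1],120])
pl=[(box(-35,35,0,8,-50,50),V)]
M={n:near(mask(im[n],3,17,140,30),n,[538,-204,150],38) for n in im}
q,e=fit(M,pl,[537,-204,150,-.155],[8,8,4,.05]);print("plate",q.round(2),e)
for n in im: tile(n,M[n],q,pl,[538,-204,150])
o=np.vstack([np.hstack(tiles[0::2]),np.hstack(tiles[1::2])]); print(o.shape)
cv2.imwrite("pics/ov.png",cv2.resize(o,(800,400)))
E
python3 g.py
```

```text
blue [ 4.6441e+02  3.5528e+02 -1.3100e+00 -2.1000e-01] 0.11158686230484048
yellow [ 5.3706e+02  5.1050e+01  6.0000e+01 -1.4000e-01] 0.036110371750510156 [ 5.367e+02  5.054e+01  6.664e+01 -1.500e-01] 0.20165342843248502
green [ 5.2003e+02 -1.1124e+02  6.0000e+01 -1.5000e-01] 0.04850929843550133 [ 5.1487e+02 -1.0957e+02  6.4070e+01 -1.1000e-01] 0.2887238188017535
plate [ 5.3773e+02 -2.0693e+02  1.4787e+02 -6.0000e-02] 0.40063480867571855
(416, 832, 3)
```

View pics/ov.png

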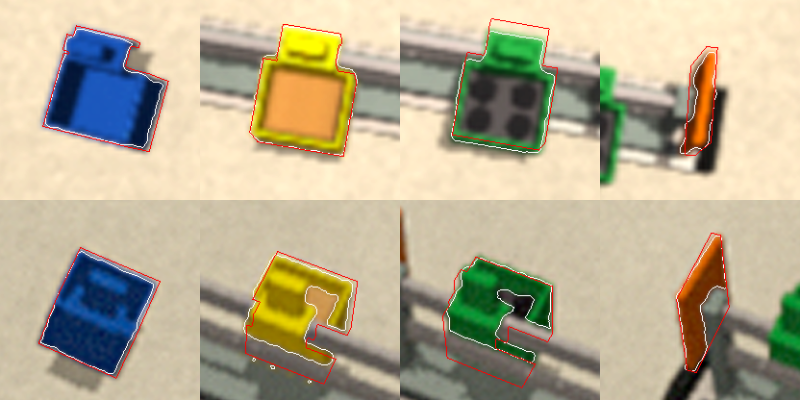

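The fits line up well with the outlines. Blue: box centre (464.4, 355.3), yaw -0.21, so its tab is at about (499.6, 347.8, 120). The gap between yellow and green is about 91.5 mm. Moving to above the blue tab.

Call:
arm_command(
  plan=[
    [[45,40,40],0.15],
    [[90,80,50],0.3],
    [[135,120,50],0.45],
    [[180,160,50],0.6],
    [[225,200,50],0.75],
    [[270,240,50],0.9],
    [[315,280,50],1.05],
    [[345,305,50],1.11],
  ],
  grip=-1,
  squeeze=40,
)

```text
time: 1.5
tcp_pos: [501.7, -298.3, 454.9]
tcp_rot: [0.0, 0.776, 0.631, 0.0]
force: [0.8, 0.5, -0.4]
finger_gap: 85.4
finger_force: 0.0
```

Call:
arm_command(
  plan=[
    [[0,60,0],0],
    [[0,120,0],0],
    [[0,180,0],0],
    [[0,240,0],0],
    [[0,300,0],0],
    [[0,360,0],0],
    [[0,420,0],0],
    [[0,480,0],0],
    [[0,540,0],0],
    [[0,600,0],0],
  ],
)

```text
time: 2.75
tcp_pos: [499.7, 301.6, 455.0]
tcp_rot: [0.0, 0.777, 0.629, 0.0]
force: [1.3, -0.6, 0.7]
finger_gap: 85.3
finger_force: 0.0
```

Call:
arm_command(
  plan=[
    [[0,30,-40],0],
    [[0,48,-85],0],
    [[0,48,-125],0],
    [[0,48,-150],0],
    [[0,48,-170],0],
    [[0,48,-178],0],
    [[0,48,-178],0],
  ],
)

```text
time: 3.62
tcp_pos: [500.3, 347.5, 276.9]
tcp_rot: [-0.0, 0.777, 0.629, 0.0]
force: [0.1, -0.1, 0.7]
finger_gap: 85.5
finger_force: 0.0
```

```bash
python3 - <<'E'
from h import *
a=vision.read_camera("scene");b=vision.read_camera("top")
crop("scene",310,150,100,110,5.4,"s2.png",a); crop("top",90,180,100,90,5,"t2.png",b)
x=cv2.imread("pics/s2.png");y=cv2.imread("pics/t2.png");x=cv2.resize(x,None,fx=.74,fy=.74)
h=max(len(x),len(y));cv2.imwrite("pics/c2.png",cv2.resize(np.hstack([cv2.copyMakeBorder(i,0,h-len(i),0,0,0) for i in(x,y)]),None,fx=.88,fy=.88))
print(monitor.get_state()["tcp_pos"])
E
```

```text
[500.63919807 347.72937109 278.14481679]
```

View pics/c2.png

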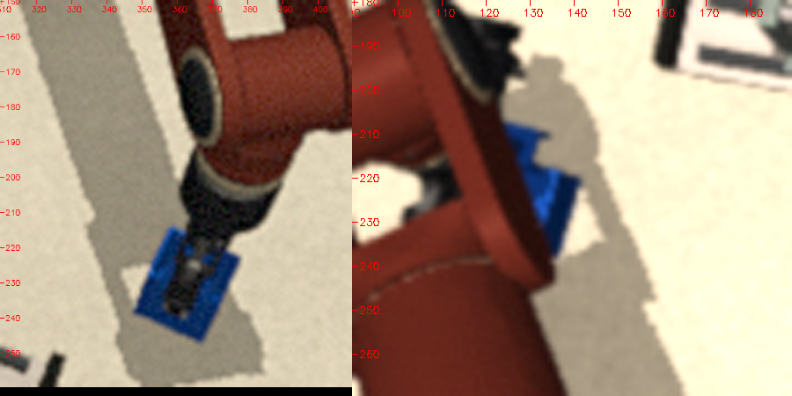

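The gripper straddles the blue tab: the near finger is at scene (361,232) and looks centred on the bin. Closing.

Call:
arm_command(
  plan=[
    [[0,0,0],0],
    [[0,0,0],0],
    [[0,0,0],0],
    [[0,0,0],0],
    [[0,0,0],0],
    [[0,0,0],0],
    [[0,0,0],0],
    [[0,0,0],0],
  ],
  grip=1,
  squeeze=50,
)

```text
time: 4.72
tcp_pos: [500.2, 347.6, 276.9]
tcp_rot: [-0.0, 0.777, 0.629, 0.0]
force: [-0.0, 0.2, 2.1]
finger_gap: 11.2
finger_force: 49.3
```

Call:
arm_command(
  plan=[
    [[0,0,15],0],
    [[0,0,45],0],
    [[0,0,90],0],
    [[0,0,140],0],
    [[0,0,190],0],
    [[0,0,210],0],
    [[0,0,210],0],
  ],
)

```text
time: 5.6
tcp_pos: [500.1, 347.6, 487.9]
tcp_rot: [0.0, 0.777, 0.629, 0.001]
force: [0.4, -0.7, -2.6]
finger_gap: 11.7
finger_force: 48.9
```

```bash
cat >> h.py <<'E'
def fitz(masks,parts,p0,z,step=(8,8,.1)):
    p0=np.array(p0,float)
    f=lambda p:sum(np.count_nonzero(render(n,[p[0],p[1],z,p[2]],parts)!=m) for n,m in masks.items())
    for k in range(4):
        S=np.vstack([p0]+[p0+np.eye(3)[i]*step[i]*(-1)**k/(k+1) for i in range(3)])
        r=minimize(f,p0,method="Nelder-Mead",options=dict(initial_simplex=S,maxfev=200)); p0=r.x
    return r.x,r.fun/sum(np.count_nonzero(m) for m in masks.values())
bar=box(30,38,-300,300,60,84)
hung=[(BODY[0],255),(bar,0)]+[(b,255) for b in HOOK]
HB=dict(yellow=(20,34),green=(45,85))
def colmask(im,n,c,p,r=32):
    m=near(mask(im[n],*HB[c],100,25),n,p,r); q,_=cv2.findContours(m,cv2.RETR_EXTERNAL,2); m[:]=0; cv2.drawContours(m,q,-1,255,-1); return m
E
python3 - <<'E'
from h import *
im={n:vision.read_camera(n) for n in("top","scene")}; np.savez("im3.npz",**im)
P={}
for c,g in(("yellow",[538,51,-.155]),("green",[516,-109,-.155])):
    m=colmask(im,"top",c,[g[0],g[1],120]); q,e=fitz({"top":m},hung,g,60); print(c,q.round(3),round(e,3)); P[c]=q
    # tab centre check by scene: project
    s=colmask(im,"scene",c,[g[0],g[1],120]); q2,e2=fitz({"scene":s},hung,g,60); print("  scene",q2.round(3),round(e2,3))
crop("scene",250,60,160,170,3.5,"s3.png",im["scene"])
print(monitor.get_state()["tcp_pos"],monitor.get_state()["force"])
E
```

```text
yellow [ 5.3724e+02  5.1150e+01 -1.4700e-01] 0.037
  scene [ 5.32679e+02  4.72980e+01 -1.29000e-01] 0.43
green [ 5.15891e+02 -1.09088e+02 -1.53000e-01] 0.077
  scene [ 5.12271e+02 -1.13608e+02 -4.90000e-02] 0.597
[499.95402877 347.44620969 483.88014819] [ 0.25915403 -0.21299735 -2.39997503]
```

View pics/s3.png

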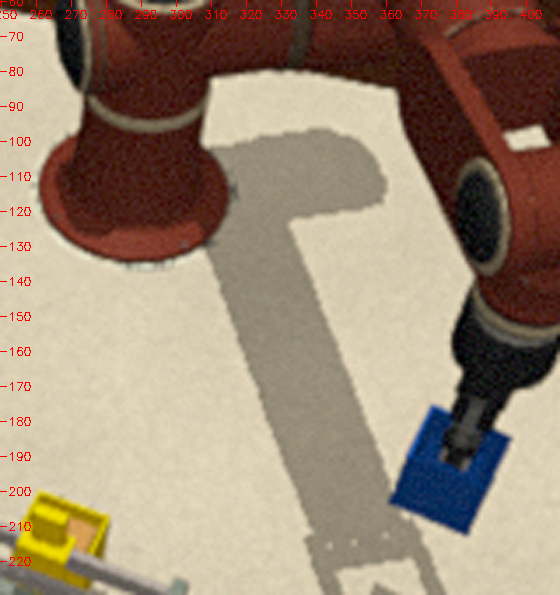

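```bash
python3 - <<'E'
from h import *
im=np.load("im3.npz")["top"]; ps=-.15
ex=np.array([np.cos(ps),np.sin(ps),0]);ey=np.array([-np.sin(ps),np.cos(ps),0])
m=np.array([526.6,-29,154])
for lab,ss in(("gap",(-15,-5,5,15)),("far",(135,140,145))):
  print(lab)
  off=np.arange(20,62,2.)
  pr=[]
  for s in ss:
    u=proj("top",m+off[:,None]*ex+s*ey).astype(np.float32)
    pr.append(cv2.remap(im,u[:,0][None],u[:,1][None],1)[0])
  for o,v in zip(off,np.mean(pr,0).round(0)): print(int(o),v.astype(int),end="; ")
E
```

```text
gap
20 [75 71 67]; 22 [84 78 73]; 24 [85 78 74]; 26 [83 76 72]; 28 [100  92  87]; 30 [132 122 116]; 32 [156 144 136]; 34 [163 152 144]; 36 [157 148 140]; 38 [148 142 132]; 40 [152 144 133]; 42 [164 153 140]; 44 [170 158 144]; 46 [169 156 139]; 48 [173 160 139]; 50 [179 165 142]; 52 [184 170 146]; 54 [186 172 147]; 56 [186 172 148]; 58 [186 172 148]; 60 [186 172 148]; far
20 [68 64 61]; 22 [75 69 65]; 24 [75 69 65]; 26 [81 74 70]; 28 [104  95  90]; 30 [133 123 116]; 32 [149 138 130]; 34 [152 142 134]; 36 [144 137 129]; 38 [139 133 124]; 40 [149 140 129]; 42 [164 152 139]; 44 [168 155 141]; 46 [172 158 140]; 48 [175 161 140]; 50 [179 165 142]; 52 [180 166 143]; 54 [181 167 143]; 56 [182 167 143]; 58 [182 168 143]; 60 [183 168 144];
```

Call:
arm_command(
  plan=[
    [[5,-25,20],0],
    [[13,-70,35],0.02],
    [[22,-125,35],0.04],
    [[30,-180,35],0.06],
    [[38,-235,35],0.06],
    [[46,-290,35],0.06],
    [[52,-335,35],0.06],
    [[56,-365,35],0.06],
    [[57.6,-381,35],0.06],
    [[57.6,-381,35],0.06],
  ],
)

```text
time: 6.95
tcp_pos: [557.8, -33.9, 519.8]
tcp_rot: [-0.001, 0.758, 0.652, -0.001]
force: [0.5, 0.7, -1.6]
finger_gap: 11.2
finger_force: 48.9
```

Call:
arm_command(
  plan=[
    [[0,0,-15],0],
    [[0,0,-30],0],
    [[0,0,-35],0],
    [[0,0,-35],0],
    [[0,0,-35],0],
  ],
)

```text
time: 7.58
tcp_pos: [557.8, -33.3, 487.3]
tcp_rot: [0.0, 0.758, 0.652, 0.0]
force: [-0.7, 0.7, -1.6]
finger_gap: 11.5
finger_force: 48.8
```

```bash
python3 - <<'E'
from h import *
im={n:vision.read_camera(n) for n in("top","scene")}; np.savez("im4.npz",**im)
st=monitor.get_state();print(st["tcp_pos"],st["force"])
crop("scene",185,90,140,145,4.1,"s4.png",im["scene"])
# held blue: fit scene silhouette, z from lift
m=near(mask(im["scene"],98,135,90,8),"scene",[522,-28,260],34)
q,_=cv2.findContours(m,cv2.RETR_EXTERNAL,2); q=max(q,key=cv2.contourArea); m[:]=0; cv2.drawContours(m,[q],-1,255,-1)
for z in(206,210): print(z,fitz({"scene":m},[(b,255) for b in BODY+HOOK],[522,-28,-.15],z))
E
```

```text
[557.77285275 -33.42526104 487.5591927 ] [-0.55588534  0.82832234 -1.79449448]
206 (array([ 5.21593038e+02, -3.08996892e+01, -8.47898628e-03]), np.float64(0.30270378130300307))
210 (array([ 5.25487459e+02, -2.98637909e+01,  3.98392437e-03]), np.float64(0.309089095081313))
```

View pics/s4.png

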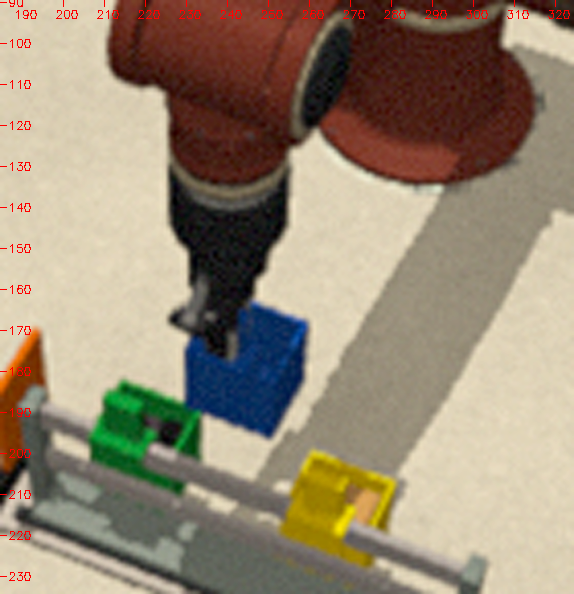

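```bash
python3 - <<'E'
from h import *
c,s=np.cos(-.15),np.sin(-.15)
b=np.array([557.8-36*c,-33.4-36*s,210.])
L=np.array([[30,35,0],[30,-35,0],[-30,35,70],[-30,35,0],[52,-22,100],[30,35,70]])
print(proj("scene",L@np.array([[c,s,0],[-s,c,0],[0,0,1]])+b).round(1))
E
```

```text
[[251.7 196.7]
 [230.1 188.4]
 [260.9 167.4]
 [259.9 181.7]
 [230.6 175.1]
 [252.4 182.7]]
```

Call:
arm_command(
  plan=[
    [[0,0,-20],0],
    [[0,0,-45],0],
    [[0,0,-70],0],
    [[0,0,-90],0],
    [[0,0,-105],0],
    [[0,0,-113],0],
    [[0,0,-113],0],
    [[0,0,-113],0],
  ],
)

```text
time: 8.68
tcp_pos: [558.0, -33.5, 374.8]
tcp_rot: [0.001, 0.758, 0.652, 0.001]
force: [1.2, -0.4, -1.1]
finger_gap: 11.4
finger_force: 48.9
```

```bash
python3 - <<'E'
from h import *
im={n:vision.read_camera(n) for n in("top","scene")}
st=monitor.get_state();print(st["tcp_pos"],st["force"])
crop("scene",190,125,115,115,5.1,"s5.png",im["scene"])
c,s=np.cos(-.15),np.sin(-.15); t=st["tcp_pos"]
b=np.array([t[0]-36*c,t[1]-36*s,t[2]-487+210])
L=np.array([[30,35,0],[30,-35,0],[-30,35,70],[-30,35,0],[52,-22,100],[52,-22,70],[52,22,70],[30,35,70]])
print(b,proj("scene",L@np.array([[c,s,0],[-s,c,0],[0,0,1]])+b).round(1))
E
```

```text
[557.98188188 -33.46872308 374.83946831] [ 0.32623879 -0.08167717 -1.50382728]
[522.38612308 -28.08895031  97.83946831] [[250.7 216.9]
 [230.5 208.9]
 [259.3 189.8]
 [258.4 202.4]
 [230.9 197.8]
 [231.  203.4]
 [244.3 208.7]
 [251.3 204.6]]
```

View pics/s5.png

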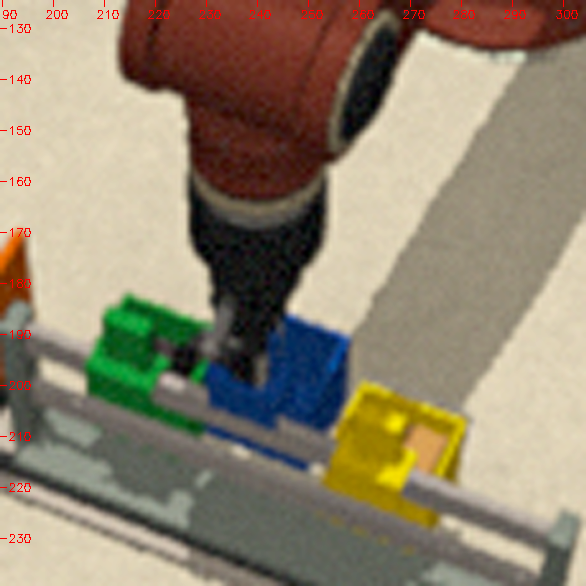

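Call:
arm_command(
  plan=[
    [[0,0,-6],0],
    [[0,0,-12],0],
    [[0,0,-17],0],
    [[0,0,-22],0],
    [[0,0,-26],0],
    [[0,0,-26],0],
  ],
)

```text
time: 9.52
tcp_pos: [557.6, -33.4, 347.2]
tcp_rot: [-0.0, 0.758, 0.652, -0.0]
force: [0.2, 1.1, -1.3]
finger_gap: 11.4
finger_force: 48.9
```

Call:
arm_command(
  plan=[
    [[0,0,-3],0],
    [[0,0,-6],0],
    [[0,0,-8],0],
    [[0,0,-8],0],
  ],
)

```text
time: 10.02
tcp_pos: [557.6, -33.4, 339.4]
tcp_rot: [-0.0, 0.758, 0.652, -0.0]
force: [0.5, 0.1, -1.5]
finger_gap: 11.3
finger_force: 48.9
```

Call:
arm_command(
  plan=[
    [[0,0,-1],0],
    [[0,0,-2],0],
    [[0,0,-2.5],0],
    [[0,0,-2.5],0],
  ],
)

```text
time: 10.52
tcp_pos: [557.7, -33.4, 337.2]
tcp_rot: [0.0, 0.758, 0.652, -0.0]
force: [0.5, 0.9, -1.3]
finger_gap: 11.4
finger_force: 48.9
```

Call:
arm_command(
  plan=[
    [[0,0,-0.7],0],
    [[0,0,-1.5],0],
    [[0,0,-1.5],0],
  ],
)

```text
time: 10.9
tcp_pos: [557.8, -33.4, 336.9]
tcp_rot: [0.0, 0.758, 0.652, 0.0]
force: [-4.6, 0.3, 6.0]
finger_gap: 11.6
finger_force: 49.9
```

Call:
arm_command(
  plan=[
    [[0,0,0.8],0],
    [[1.5,-0.2,0.8],0],
    [[3,-0.4,0.8],0],
    [[4,-0.6,0.8],0],
    [[4,-0.6,0.8],0],
  ],
)

```text
time: 11.52
tcp_pos: [561.7, -34.0, 336.9]
tcp_rot: [-0.0, 0.758, 0.652, -0.0]
force: [-5.7, 0.1, 5.8]
finger_gap: 11.2
finger_force: 50.0
```

Call:
arm_command(
  plan=[
    [[0,0,0],0],
    [[0,0,0],0],
    [[0,0,0],0],
    [[0,0,0],0],
    [[0,0,0],0],
  ],
  grip=0,
)

```text
time: 12.15
tcp_pos: [561.7, -34.0, 336.4]
tcp_rot: [0.0, 0.758, 0.652, 0.0]
force: [0.1, -0.7, -0.3]
finger_gap: 42.9
finger_force: 0.0
```

Call:
arm_command(
  plan=[
    [[0,0,8],0],
    [[0,0,30],0],
    [[0,0,75],0],
    [[0,0,125],0],
    [[-5,-40,130],0],
    [[-14,-95,130],0],
    [[-22,-150,130],0],
    [[-29,-205,130],0],
    [[-33,-236,130],0],
    [[-33,-236,130],0],
  ],
)

```text
time: 13.4
tcp_pos: [528.2, -272.0, 466.9]
tcp_rot: [0.0, 0.759, 0.651, -0.0]
force: [-0.8, 0.7, 0.5]
finger_gap: 42.4
finger_force: 0.0
```

```bash
python3 - <<'E'
from h import *
im={n:vision.read_camera(n) for n in("top","scene")}
st=monitor.get_state();print(st["tcp_pos"],st["force"])
crop("scene",160,110,150,145,3.9,"s6.png",im["scene"])
HB["blue"]=(98,135)
for c,g in(("yellow",[537.2,51.2,-.15]),("green",[515.9,-109,-.15]),("blue",[526,-29,-.15])):
    m=colmask(im,"top",c,[g[0],g[1],120]); q,e=fitz({"top":m},hung,g,60); print(c,q.round(3),round(e,3))
E
```

```text
[ 528.68587628 -269.90977473  466.94485507] [-0.31388712 -0.02606408 -0.60174978]
yellow [ 5.37193e+02  5.10410e+01 -1.45000e-01] 0.036
green [ 5.15564e+02 -1.09325e+02 -1.38000e-01] 0.074
blue [ 5.28296e+02 -2.90340e+01 -1.48000e-01] 0.07
```

View pics/s6.png

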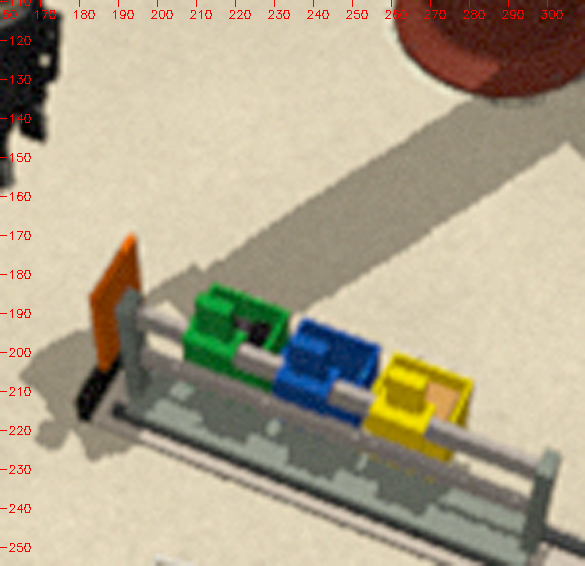

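Blue hangs on the bar at (285–355 px wide region around scene (240,205)), between green at (215,200) and yellow at (265,210). Both neighbours are unmoved within about 0.5 mm. Now I'll close the fingers, go down beside the plate and push.

Call:
arm_command(
  plan=[
    [[0,0,-40],0],
    [[0,0,-90],0],
    [[0,0,-125],0],
    [[0,0,-142],0],
    [[0,0,-142],0],
  ],
  grip=1,
)

```text
time: 14.12
tcp_pos: [528.8, -269.2, 323.9]
tcp_rot: [-0.001, 0.758, 0.653, -0.0]
force: [-0.3, 0.6, 0.1]
finger_gap: 0.4
finger_force: 0.0
```

Call:
arm_command(
  plan=[
    [[1,7,0],0],
    [[2,14,0],0],
    [[3.2,21,0],0],
    [[4.2,28,0],0],
    [[5.1,34,0],0],
    [[6,40,0],0],
    [[6,40,0],0],
  ],
)

```text
time: 15.0
tcp_pos: [534.8, -229.6, 324.4]
tcp_rot: [-0.0, 0.758, 0.652, -0.0]
force: [0.3, 0.1, 0.4]
finger_gap: 0.1
finger_force: 0.0
```

Call:
arm_command(
  plan=[
    [[0.3,2,0],0],
    [[0.6,4,0],0],
    [[0.9,6,0],0],
    [[1.2,8,0],0],
    [[1.5,10,0],0],
    [[1.8,12,0],0],
    [[2.1,14,0],0],
    [[2.4,16,0],0],
    [[2.7,18,0],0],
    [[3,20,0],0],
  ],
)

```text
time: 16.25
tcp_pos: [537.7, -209.9, 324.5]
tcp_rot: [-0.0, 0.758, 0.652, -0.0]
force: [-0.2, -2.3, -0.1]
finger_gap: 0.1
finger_force: 0.0
```

Call:
arm_command(
  plan=[
    [[0.5,3,0],0],
    [[0.9,6,0],0],
    [[1.4,9,0],0],
    [[1.8,12,0],0],
    [[2.3,15,0],0],
    [[2.7,18,0],0],
    [[3.2,21,0],0],
    [[3.6,24,0],0],
    [[4.1,27,0],0],
    [[4.5,30,0],0],
  ],
)

```text
time: 17.5
tcp_pos: [542.3, -179.8, 324.5]
tcp_rot: [0.0, 0.758, 0.652, 0.0]
force: [-1.6, -3.3, -0.1]
finger_gap: 0.1
finger_force: 0.0
```

Call:
arm_command(
  plan=[
    [[0.5,3,0],0],
    [[0.9,6,0],0],
    [[1.4,9,0],0],
    [[1.8,12,0],0],
    [[2.3,15,0],0],
    [[2.7,18,0],0],
    [[3.2,21,0],0],
    [[3.6,24,0],0],
    [[4.1,27,0],0],
    [[4.5,30,0],0],
  ],
)

```text
time: 18.75
tcp_pos: [546.7, -149.8, 324.5]
tcp_rot: [0.0, 0.758, 0.652, 0.0]
force: [-1.5, -2.7, 0.2]
finger_gap: 0.2
finger_force: 0.0
```

Call:
arm_command(
  plan=[
    [[0.2,1,0],0],
    [[0.3,2,0],0],
    [[0.5,3,0],0],
    [[0.6,4,0],0],
    [[0.8,5,0],0],
    [[0.9,6,0],0],
    [[1.1,7,0],0],
    [[1.2,8,0],0],
    [[1.4,9,0],0],
    [[1.5,10,0],0],
  ],
)

```text
time: 20.0
tcp_pos: [547.7, -143.3, 324.7]
tcp_rot: [0.004, 0.758, 0.652, -0.004]
force: [-4.2, -22.8, -2.3]
finger_gap: -0.1
finger_force: 0.0
```

At the stop: the force rose to 23 N after about 74 mm of travel. Backing off and checking.

Call:
arm_command(
  plan=[
    [[-0.8,-5,0],0],
    [[-2,-13,0],0],
    [[-4,-28,0],0],
    [[-7.5,-50,0],0],
    [[-12,-80,0],0],
    [[-15,-100,30],0],
    [[-18,-120,80],0],
    [[-18,-150,130],0],
    [[-18,-170,140],0],
    [[-18,-170,140],0],
  ],
)

```text
time: 21.25
tcp_pos: [530.0, -311.3, 464.8]
tcp_rot: [0.0, 0.759, 0.651, 0.0]
force: [-0.2, 0.2, -0.8]
finger_gap: -0.5
finger_force: 0.0
```

```bash
python3 - <<'E'
from h import *
im={n:vision.read_camera(n) for n in("top","scene")}
st=monitor.get_state();print(st["tcp_pos"],st["force"])
HB["blue"]=(98,135); d=74*np.array([.149,.989])
old=dict(yellow=[537.2,51.0,-.15],green=[515.6,-109.3,-.15],blue=[528.3,-29,-.15])
for c,g in old.items():
    g=np.array(g); h=g.copy(); h[:2]+=d
    m=colmask(im,"top",c,[h[0],h[1],120]); q,e=fitz({"top":m},hung,h,60); print(c,q.round(3),round(e,3),"moved",(q-g).round(1)[:2],np.hypot(*(q-g)[:2]).round(1))
E
```

```text
[ 530.03061474 -309.75722353  462.07141871] [-0.01760846  0.66243236 -1.25366192]
yellow [ 5.48129e+02  1.26384e+02 -1.39000e-01] 0.034 moved [10.9 75.4] 76.2
green [ 5.2684e+02 -3.4003e+01 -1.6100e-01] 0.085 moved [11.2 75.3] 76.1
blue [ 5.39342e+02  4.70440e+01 -1.41000e-01] 0.075 moved [11. 76.] 76.8
```

```bash
python3 -c "
from plant import job;print(job.job_done())"
```

```text
the job is handed in; nothing more can be done
None
```

The blue bin hangs on the upper bar between the green and yellow bins, the rack was pushed about 76 mm until it met its stop (about 23 N), all three bins were still hanging in the last camera check, and the job is handed in at about 21 s.

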